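# Unlatch the jar carrier and set out the jars

## Task

Take the wooden push rod out of the white dish and push it through the hole in the end of the jar carrier to release the spring latch, so that the jaw springs loose; then slide the jaw fully open by its red grip. Stand every jar that is in the carrier upright on the floor of the brown wooden tray, leave the jaw open, and lay the rod back lengthways in the dish. Do not disturb the soap bottle, the lemon or the tea box.

Things in the scene. Friction and masses are not known exactly. Their poses are not given: they have to be found in the camera images.
- carrier: Jar carrier, a small vise fixed to the worktop: light wooden base 136 x 297 x 8 mm. Origin on the worktop under the middle of the jar row; z up, y along the row, -x towards the robot and the sliding jaw. A fixed wall at x = 26 to 34 mm is 45 mm high. -y end: grey latch housing, y = -165 to -119, x = -66 to 0, top z = 85 mm. +y end: spring housing to y = 132, z = 28 mm.
- row (a point): Middle of the jar row, on the carrier's base, 8 mm above the worktop. Four pockets at y = -84, -28, 28, 84 mm from here along the carrier's y, parted by dividers 12 mm high; a jar may stand in any.
- lip (a point): Middle of the inner edge of the jaw's metal lip, on its top, 126 mm above the worktop; moves with the jaw. The lip (24 mm wide, 224 mm long, 6 mm thick) tops an upright open frame; shut, it reaches over the jars to x = -10 mm in the carrier's frame, so that they cannot be lifted out until the jaw is open.
- hole (a point): Centre of the mouth of the release hole in the outer (-y) face of the grey end plate, 55 mm above the worktop at (-36, -165) mm in the carrier's frame. The hole is 22 mm wide, level, and runs along the carrier's y; the plate is 8 mm thick and the latch's yellow push plate stands 9 mm behind its outer face.
- latch (a joint): Travel of the spring latch along the carrier's +y, m: 0 at rest, 0.013 pushed in to its stop. It lets the jaw go from about 0.008 on; it needs about 4 N there and 5.5 N at the stop, and springs back when let go.
- jaw (a joint): Travel of the sliding jaw along the carrier's -x (towards the robot), m: about 0.001 when latched, 0.06 at its open stop. On release a spring throws it out to about 0.018, where the latch no longer holds it; from there it slides with about 1 N of friction and stays where it is left.
- jaw_grip (a point): Centre of the top of the jaw's red upright grip, 95 mm above the worktop; the grip is 22 mm along the carrier's x, 16 mm along its y (pinch it along y) and free over its top 49 mm, below which is a bracket. It moves with the jaw; shut it is at x = -84 mm in the carrier's frame. Jaw lip top: 126 mm high.
- rod: Wooden push rod (dowel), 50 g: 12 mm thick and 124 mm long along its own x, with a square brown grip sleeve 24 x 24 mm, 56 mm long, in the middle. Origin: its centre, on its axis. Both ends are alike. It lies level in the white dish at the start.
- dish: White soap dish, fixed to the worktop, 74 mm (x) by 165 mm (y), 14 mm high, with a flat ribbed floor about 3 mm up; origin under its centre. The rod belongs in it along its y.
- tray: Brown wooden tray fixed to the worktop, 110 mm (x) by 240 mm (y), rim 16 mm high and 6 mm thick, floor 6 mm above the worktop; origin under its centre. All jars fit in a row along its y, about 56 mm apart.
- jar_red: Spice jar with red cap and dark label, 45 mm wide, 106 mm tall, 0.11 kg, cap (45 mm wide) over the top 20 mm; origin under its centre, z up. May be absent.
- jar_green: Spice jar with red cap and pale green label, 45 mm wide, 106 mm tall, 0.11 kg, cap (45 mm wide) over the top 20 mm; origin under its centre. May be absent.
- jar_yellow: Spice jar with yellow cap, 42 mm wide, 96 mm tall, 0.11 kg, cap (42 mm wide) over the top 20 mm; origin under its centre. May be absent.
- shaker: Salt shaker with grey domed top, foot 44 mm wide, 90 mm tall, 0.1 kg, its top 34 mm wide over the upper 20 mm; origin under its centre. May be absent.
- soap: Green-and-clear dish soap bottle, 50 x 79 mm, 250 mm tall; to be left alone.
- lemon: Lemon, 78 mm long; to be left alone.
- tea: Dark tea box, 69 x 122 x 78 mm; to be left alone.

How it is judged:
On the way, in this order (a step that is already met when the one before it is completed fails the run):
1. the latch is pushed in by the rod through the hole (value of joint latch above 0.008 m and distance between rod and hole below 0.052 m), for 0.1 s.
2. the jaw is slid fully open (value of joint jaw above 0.052 m), for 0.2 s.
At the end, for the whole second after the job is handed in: Jaw open over 52 mm; every jar present at rest on the tray's floor (within the rim, at most 6 mm up, tilt under 0.15 rad); rod at rest in the dish: centre within 25 mm crosswise and 30 mm lengthways of the dish's, within 0.3 rad of its length, level to 0.15 rad (value of joint jaw above 0.052 m and x of jar_red in the frame of tray between -0.045 and 0.045 m and y of jar_red in the frame of tray between -0.11 and 0.11 m and z of each of jar_red, jar_green, jar_yellow, shaker in the frame of tray below 0.012 m and angle between each of jar_red, jar_green, jar_yellow, shaker's own z axis and vertical below 0.15 rad and linear speed of each of jar_red, jar_green, jar_yellow, shaker, rod below 0.02 m/s and x of jar_green in the frame of tray between -0.045 and 0.045 m and y of jar_green in the frame of tray between -0.11 and 0.11 m and x of jar_yellow in the frame of tray between -0.045 and 0.045 m and y of jar_yellow in the frame of tray between -0.11 and 0.11 m and x of shaker in the frame of tray between -0.045 and 0.045 m and y of shaker in the frame of tray between -0.11 and 0.11 m and x of rod in the frame of dish between -0.025 and 0.025 m and y of rod in the frame of dish between -0.03 and 0.03 m and z of rod in the frame of dish below 0.03 m and angle between the x axis of rod and the y axis of dish, either way round below 0.3 rad and angle between rod's own x axis and vertical between 1.42 and 1.72 rad); the robot touches nothing.
It fails at once if the soap bottle, the lemon or the tea box is moved more than 4 cm or tipped over (distance of any of soap, lemon, tea from where it was at the start of the episode above 0.04 m or angle between any of soap, tea's own z axis and vertical above 0.6 rad).
Of jar_red, jar_green, jar_yellow, shaker only 3 to 4 are there at a start; the rules pass over those that are not, and their reading is None.
At some moment in a run one of rod may be knocked a few centimetres aside while the robot is not near it.
It also fails if it takes over 200 s, if anything falls off the work surface, if the arm or the gripper's body presses on something with over 40 N, if the wrist force passes 120 N, or if a joint passes its speed limit or range.

## Robot

A 7-joint arm with a two-finger parallel gripper is mounted at the origin on a cart in front of the work surface, level with it; the furniture and walls round the work are solid. World frame = base frame: x ahead of the robot, y to its left, z up, the work surface at z = 0. Lengths are in m, angles in rad, forces in N, time in s.
With the tool pointing down it reaches from about 0.425 to 0.875 m from the base axis. Payload 4.7 kg.
Tool frame: the origin (TCP) lies between the finger pads; the fingertips stand 14 mm ahead of it and the grasp point (between the pads) lies 5 mm behind it; z points along the fingers, y is the line along which they close (so a half turn about z gives the same grasp; the last joint's range is limited). The gripper opens to 87 mm and grips with 3 to 60 N. Pads are 19 mm wide; open, the fingers measure 117 mm over their backs; the gripper's body (75 mm by 190 mm) begins 51 mm behind the grasp point.
Start: joints at [-1.261, 0.321, -0.07, 1.45, 0.023, 1.371, -0.057], TCP at [0.19, 0.622, 0.237] pointing down, gripper open.
Joint ranges: [-2.86, 2.86], [-0.3, 2.09], [-1.38, 1.24], [0.06, 2.45], [-1.56, 4.7], [0.09, 2.05], [-2.69, 2.69]. Speed limits (rad/s): [2.57, 2.57, 3.14, 3.14, 3.14, 3.14, 3.14].

## Interface

Orientations are given as a rotation vector (axis times angle).
In Python, from bench import get_state, get_image, camera_params, close_job gives the robot as it stands. The module is installed in compiled form; this text tells all that it offers.
- The arm moves only by the tool arm_command, never from a script. Its argument "motion" is a list of rows, each a list of 5 numbers: the finger opening in mm, from 0 to 87, then the shift along the tool's x, y, z in mm, then the turn about the tool's z in degrees. In form: [[gripper, x, y, z, spin], ...]. A call has 1 to 5 rows; each row is the pose to reach, as a shift and turn from the pose commanded when the call began, along the tool's axes at that moment; what a row does not reach only later rows make up. A row lasts 1/12 s, in which the tool goes at most 41.7 mm and 7.16 degrees, less where a joint would pass 70% of its speed; a pose out of reach is approached as far as the arm can. A call with a gripper value outside its range is refused whole. The fingers move at their own pace and stop on an object; "newtons" is the grip in N (left out, the last holds). Time passes only in rows, so rows that repeat a pose let the fingers close. It gives the time, the measured TCP pose, the force, the opening and the grip force at its end, in the units of the state.
- get_state(): the state, without advancing time (a new reading comes with each control period).
- get_image(name): name is "scene" or "top" or "wrist"; returns (picture, depth): 420x560x3 uint8, red, green, blue; 420x560 float32, m along the optical axis (not along the pixel's ray), 0 where there is no reading.
- camera_params(name): a dict with "intrinsics" (3x3 intrinsics, pixels), "extrinsics" (4x4, takes a point from camera to world coordinates). Camera axes: x right, y down, z forward; pixel columns grow to the right and rows downward; lengths in m; the calibration is good to about 2 mm. A picture is of the moment at which its call begins: read the wrist's pose just before it. camera_params takes no time and is no camera call; for the wrist camera it gives the pose at the moment of the call.
- close_job(): hands the job in; it is judged then, once.
The state is a dict: "time": time; "joint_positions": joint angles; "qd": joint speeds; "joint_torque": joint torques, N m; "position": TCP position; "tool_rot": TCP orientation; "ft_force": force on the tool from outside, world axes, zero at the start; "torque": the same for the moment, N m; "grip_width": opening from 0.0 (shut) to 1.0 (fully open); "grip_force": force on a finger pad.
Only numpy, scipy, OpenCV 4.12 (cv2) and the standard library are available. Lean on these libraries where they do the work, as an engineer would, in place of code of your own. Each camera call takes 0.05 s, during which the arm holds its last target. There are 200 camera calls.

## Working session

There is one attempt and no reset: what is moved stays moved. The work goes in short steps, Python scripts to look and compute and a tool call to move; the robot and the scene stay as the last step left them, time stands still between calls to the robot, and variables do not carry over. Pictures are saved under pics/ and viewed, at most 14 in all, crops included, and the job is handed in when it is done.

Besides the shell and the picture viewer there is one more tool, called after ">>>" as name(argument=value, ...) on one line, values as JSON. arm_command: Moves the arm, as the interface text tells. Its arguments: {"type":"object","properties":{"motion":{"type":"array"},"newtons":{"type":"number"}},"required":["motion"]}

```bash
mkdir -p pics; cat > h.py <<'E'
import numpy as np, cv2
from bench import get_state, get_image, camera_params, close_job
from scipy.spatial.transform import Rotation as R
def snap(n,f):
    p,d=get_image(n); c=camera_params(n)
    np.savez('pics/'+f+'.npz',p=p,d=d,K=c['intrinsics'],T=c['extrinsics'])
    cv2.imwrite('pics/'+f+'.png',cv2.cvtColor(p,cv2.COLOR_RGB2BGR)); return p,d
def load(f):
    z=np.load('pics/'+f+'.npz'); return z['p'],z['d'],np.array(z['K']),np.array(z['T'])
def cloud(f):
    p,d,K,T=load(f); v,u=np.mgrid[:420,:560]
    P=np.stack([(u-K[0,2])/K[0,0]*d,(v-K[1,2])/K[1,1]*d,d],-1)
    W=P@T[:3,:3].T+T[:3,3]; W[d==0]=np.nan; return p,W
def st():
    s=get_state(); M=R.from_rotvec(s['tool_rot']).as_matrix()
    print('t%.2f'%s['time'],'pos',np.round(s['position'],4),'M',np.round(M,3).tolist(),'w',round(s['grip_width'],3),'F',np.round(s['ft_force'],1),'q',np.round(s['joint_positions'],2)); return s,M
E
python3 - <<'E'
from h import *
st(); snap('top','top1'); snap('scene','scene1')
for n in('top','scene'):
    c=camera_params(n); print(np.round(c['extrinsics'],3).tolist(),c['intrinsics'][0])
a=cv2.imread('pics/top1.png');b=cv2.imread('pics/scene1.png')
E
```

```text
t0.00 pos [0.1894 0.6213 0.2355] M [[-0.957, 0.291, -0.0], [0.291, 0.957, -0.002], [-0.0, -0.002, -1.0]] w 1.001 F [0.5 0.2 1.3] q [-1.26  0.32 -0.07  1.45  0.02  1.37 -0.06]
[[-0.022, -0.989, 0.146, 0.432], [-1.0, 0.02, -0.016, 0.014], [0.013, -0.146, -0.989, 1.298], [0.0, 0.0, 0.0, 1.0]] [477.26720561   0.         272.55596267]
[[0.307, -0.802, 0.513, 0.034], [-0.952, -0.267, 0.152, -0.186], [0.015, -0.534, -0.845, 1.094], [0.0, 0.0, 0.0, 1.0]] [444.10972501   0.         272.37932862]
```

View pics/top1.png

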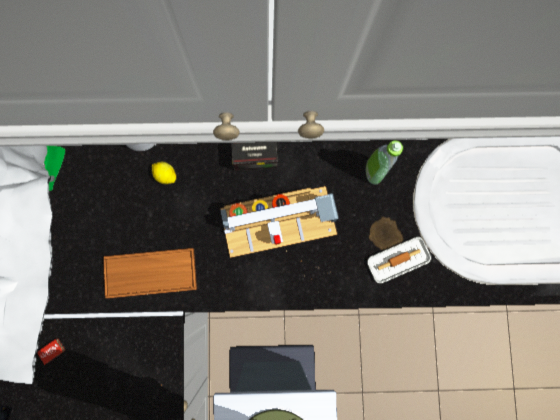

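View pics/scene1.png

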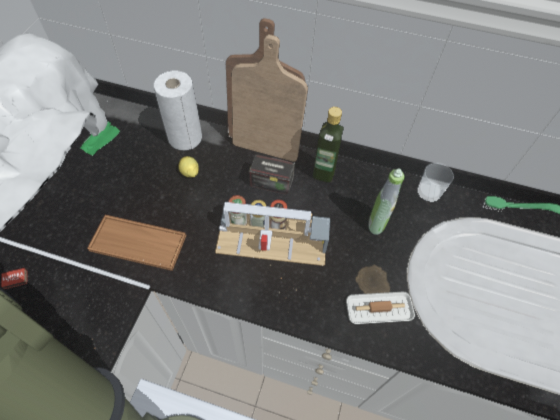

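The top view shows the carrier around (278,220), with green, yellow and red caps at (238,211), (260,207) and (281,202). The pocket by the latch housing (327,207) looks empty. The dish with the rod is at (400,260) and the tray at (150,273). The soap is at (382,163), the tea box at (255,153) and the lemon at (163,173).

```bash
cat > m.py <<'E'
from h import *
def rect(P,name):
    r=cv2.minAreaRect((P[:,:2]*1000).astype(np.float32)); print(name,len(P),'c',np.round(r[0],1),'sz',np.round(r[1],1),'ang',round(r[2],1),'z',np.round(np.percentile(P[:,2],[5,50,95]),4))
E
python3 - <<'E'
from m import *
for f,bx in (('top1',dict(car=(215,180,345,262),dish=(360,230,435,290),tray=(98,242,202,302))),('scene1',dict(car=(210,190,335,268),dish=(340,285,420,330),tray=(82,210,192,275)))):
    p,W=cloud(f); hsv=cv2.cvtColor(p,cv2.COLOR_RGB2HSV)
    def sub(b): x0,y0,x1,y1=bx[b]; return W[y0:y1,x0:x1].reshape(-1,3),hsv[y0:y1,x0:x1].reshape(-1,3).astype(int)
    print(f)
    Q,c=sub('car')
    def sel(m): 
        m=m.reshape(-1); return Q[m]
    z=Q[:,2]
    rect(sel((z>.118)&(z<.135)),'lip')
    rect(sel((z>.079)&(z<.091)&(c[:,1]<110)&(c[:,0]>80)),'housing')
    red=((c[:,0]<6)|(c[:,0]>174))&(c[:,1]>170)
    rect(sel(red&(z>.088)&(z<.1)),'red z .095')
    wood=(c[:,0]>10)&(c[:,0]<25)&(c[:,1]>60)&(z<.02)&(z>-.005)
    rect(sel(wood),'base')
    for n,lo,hi in(('greencap',35,85),('yelcap',20,33)):
        rect(sel((c[:,0]>lo)&(c[:,0]<hi)&(c[:,1]>120)&(z>.06)),n) if ((c[:,0]>lo)&(c[:,0]<hi)&(c[:,1]>120)&(z>.06)).sum()>5 else 0
    Q,c=sub('dish'); z=Q[:,2]
    rect(sel((c[:,2]>150)&(c[:,1]<60)&(z>.004)),'dish')
    rod=(c[:,0]<20)&(c[:,1]>70)&(z>.008)
    rect(sel(rod),'rod'); rect(sel(rod&(z>.022)&(c[:,1]>120)),'sleeve')
    Q,c=sub('tray'); z=Q[:,2]
    rect(sel((c[:,0]<20)&(c[:,1]>80)&(z>.003)),'tray')
a=cv2.imread('pics/top1.png')[175:300,210:440]; b=cv2.imread('pics/scene1.png')[185:335,205:425]
a=cv2.resize(a,None,fx=3.2,fy=3.2,interpolation=2)[:, :736];b=cv2.resize(b,(736,500)) 
cv2.imwrite('pics/c1.png',cv2.resize(np.vstack([a,b]),None,fx=.66,fy=.66))
E
```

```text
top1
lip 896 c [617.6  -0.7] sz [ 51.6 223.4] ang 10.8 z [0.1213 0.1258 0.1295]
housing 451 c [593.3 -33.2] sz [ 73.1 276.9] ang 12.4 z [0.0812 0.0851 0.089 ]
red z .095 44 c [542.3 -14.7] sz [19.9 13.3] ang 10.4 z [0.091  0.0953 0.0983]
base 2849 c [583.1 -19.1] sz [200.2 325.2] ang 7.1 z [-0.0004  0.0077  0.0127]
greencap 34 c [613.1  81.1] sz [18.2 18.1] ang 43.5 z [0.1115 0.1153 0.1177]
yelcap 83 c [624.9  51.1] sz [24.5 89.1] ang 11.0 z [0.0993 0.1046 0.1086]
dish 842 c [ 497.3 -363.8] sz [ 84.3 212.4] ang 26.8 z [0.0042 0.0068 0.0174]
rod 233 c [ 489.8 -340.3] sz [ 64.8 105.1] ang 53.3 z [0.0157 0.0261 0.0312]
sleeve 171 c [ 490.  -342.7] sz [ 20.3 107.3] ang 20.9 z [0.0229 0.027  0.0315]
tray 3334 c [468.  326.4] sz [116.9 248.7] ang 4.0 z [0.0036 0.0069 0.0167]
scene1
lip 771 c [617.4  -0.7] sz [ 48.5 223.4] ang 11.0 z [0.1216 0.1256 0.1287]
housing 430 c [591.9 -34.6] sz [ 75.3 275.1] ang 14.6 z [0.0816 0.0851 0.0887]Traceback (most recent call last):
  File "<stdin>", line 13, in <module>
  File "m.py", line 3, in rect
    r=cv2.minAreaRect((P[:,:2]*1000).astype(np.float32)
[... 231 characters left out ...]
                                                      ~~~~~~~~~~~~~^^^^^^^^^^^^^^^^^^
    return _quantile_unchecked(
        a, q, axis, out, overwrite_input, method, keepdims, weights)
    return _ureduce(a,
                    func=_quantile_ureduce_func,
    ...<5 lines>...
                    overwrite_input=overwrite_input,
                    method=method)
    r = func(a, **kwargs)
    result = _quantile(arr,
                       quantiles=q,
    ...<2 lines>...
                       out=out,
                       weights=wgt)
    slices_having_nans = np.isnan(arr[-1, ...])
                                  ~~~^^^^^^^^^
IndexError: index -1 is out of bounds for axis 0 with size 0
```

```bash
python3 - <<'E'
from m import *
def seg(f,x0,y0,x1,y1):
    p,W=cloud(f); c=cv2.cvtColor(p,cv2.COLOR_RGB2HSV)[y0:y1,x0:x1].reshape(-1,3).astype(int); return W[y0:y1,x0:x1].reshape(-1,3),c
for f,d,s,t,k in (('top1',(360,230,440,290),(355,130,410,195),(98,242,202,302),(215,180,345,262)),('scene1',(335,280,425,332),(360,160,410,240),(82,210,192,275),(210,190,335,268))):
    print(f)
    Q,c=seg(f,*d); z=Q[:,2]
    m=(c[:,2]>170)&(c[:,1]<40)&(z>.009)&(z<.02); 
    m&=np.linalg.norm(Q[:,:2]-[.49,-.345],axis=1)<.11
    rect(Q[m],'dishrim')
    brown=(c[:,0]<14)&(c[:,1]>110)&(z>.02)&(z<.036); rect(Q[brown],'sleeve') if brown.sum()>9 else print(brown.sum())
    tan=(c[:,0]<25)&(c[:,1]>60)&(c[:,2]>90)&(z>.013)&(z<.04); rect(Q[tan],'rod') if tan.sum()>9 else 0
    Q,c=seg(f,*s); 
    for lo,hi in((.03,.08),(.08,.15),(.15,.22),(.23,.27)):
        m=(Q[:,2]>lo)&(Q[:,2]<hi); rect(Q[m],'soap') if m.sum()>9 else 0
    Q,c=seg(f,*t); z=Q[:,2]; m=(c[:,0]<20)&(c[:,1]>80)&(z>.012)&(z<.022); rect(Q[m],'trayrim')
    Q,c=seg(f,*k); z=Q[:,2]; m=(c[:,1]<60)&(z>.118)&(z<.132); rect(Q[m],'lip')
    m=(z>.079)&(z<.091)&(Q[:,1]<-.09);rect(Q[m],'housing')
    red=((c[:,0]<6)|(c[:,0]>174))&(c[:,1]>150)&(z>.088)&(z<.102)&(Q[:,0]<.57); rect(Q[red],'grip') if red.sum()>9 else print(red.sum())
a=cv2.imread('pics/top1.png')[175:300,210:440]; b=cv2.imread('pics/scene1.png')[185:335,205:425]
cv2.imwrite('pics/c1.png',np.vstack([cv2.resize(a,(520,282)),cv2.resize(b,(520,300))]))
E
```

```text
top1
dishrim 206 c [ 491.9 -353.8] sz [ 84.2 189.8] ang 27.1 z [0.0095 0.0132 0.0179]
sleeve 63 c [ 489.3 -341. ] sz [20.3 54.1] ang 20.9 z [0.0229 0.0264 0.031 ]
rod 278 c [ 488.9 -342.4] sz [ 22.3 124.2] ang 22.2 z [0.016  0.0254 0.031 ]
soap 153 c [ 728.6 -275.9] sz [71.4 26.8] ang 22.6 z [0.0325 0.0552 0.0777]
soap 266 c [ 730.2 -279.2] sz [64.9 32.7] ang 23.7 z [0.0847 0.1171 0.1477]
soap 266 c [ 733.4 -283.3] sz [55.  32.1] ang 22.4 z [0.1536 0.1814 0.2138]
soap 164 c [ 734.7 -289.9] sz [32.7 32.7] ang 86.7 z [0.2311 0.2355 0.2505]
trayrim 545 c [466.4 325.2] sz [109.8 240.4] ang 4.2 z [0.0124 0.0152 0.0198]
lip 879 c [613.4  -1.5] sz [ 43.1 223.4] ang 11.0 z [0.1218 0.1259 0.1295]
housing 463 c [ 620.3 -136.1] sz [66.6 63.8] ang 9.9 z [0.0811 0.0851 0.0888]
grip 48 c [542.7 -14.6] sz [20.8 14.3] ang 9.9 z [0.0911 0.0953 0.0983]
scene1
dishrim 246 c [ 496.4 -352.5] sz [ 87.9 189.5] ang 28.7 z [0.0095 0.0131 0.0176]
0
rod 277 c [ 489.2 -339.6] sz [ 23.7 118.1] ang 24.5 z [0.0179 0.0258 0.0301]
soap 348 c [ 824.4 -304.3] sz [250.4  89.9] ang 3.4 z [0.0312 0.0483 0.0772]
soap 339 c [ 725.4 -286.4] sz [50.5 44. ] ang 77.7 z [0.0846 0.1162 0.1459]
soap 333 c [ 727.6 -287.9] sz [43.4 39.1] ang 84.3 z [0.1526 0.1831 0.2154]
soap 134 c [ 736.8 -288.5] sz [33.2 30.9] ang 76.5 z [0.2309 0.2355 0.2505]
trayrim 512 c [469.5 325.2] sz [112.  241.1] ang 4.3 z [0.0125 0.0151 0.0185]
lip 767 c [610.5  -2.1] sz [ 34.3 223.4] ang 11.0 z [0.1217 0.1256 0.1287]
housing 408 c [ 623.3 -135.6] sz [68.9 63.2] ang 10.0 z [0.0817 0.085  0.0883]
grip 25 c [542.7 -15. ] sz [16.9  7.7] ang 18.4 z [0.091  0.0939 0.0966]
```

View pics/c1.png

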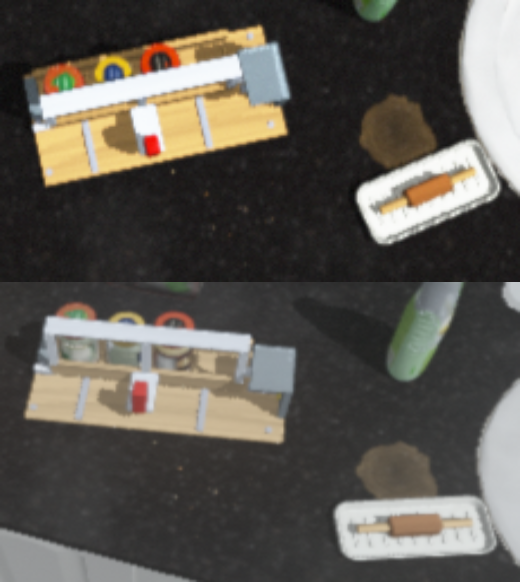

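The enlarged crops show three jars (green, yellow, red from the +y end), with the latch-side pocket empty. The red grip is at (150,146) in the upper crop, and the rod lies in the dish at (432,190). Next I'll move to above the rod.

```bash
cat > plan.py <<'E'
from h import *
# carrier frame
O=np.array([.6248,.001]); A=np.deg2rad(10.7)
u=np.array([np.cos(A),np.sin(A)]); v=np.array([-np.sin(A),np.cos(A)])
def car(x,y): return O+x/1000*u+y/1000*v
def plan(wps,pos=None,az=None):
    """wps: (x,y,z,az) ; prints per call targets [x,y,z,spin] in tool axes, mm/deg"""
    s=get_state(); M=R.from_rotvec(s['tool_rot']).as_matrix()
    if pos is None: pos=np.array(s['position']); az=np.degrees(np.arctan2(M[1,0],M[0,0]))
    print('from',np.round(pos,4),round(az,1),'F',np.round(s['ft_force'],1),'w',round(s['grip_width']*87,1))
    for w in wps:
        w=np.array(w,float); d=w[:3]-pos; da=(w[3]-az+180)%360-180
        n=int(max(np.ceil(np.linalg.norm(d)/.2),np.ceil(abs(da)/34.5),1))
        for i in range(n):
            a=np.deg2rad(az); x=np.array([np.cos(a),np.sin(a),0]); y=np.array([np.sin(a),-np.cos(a),0]); 
            D=d/n*1000; print(np.round([D@x,D@y,-D[2],-da/n],1).tolist()); az+=da/n
        pos=w[:3]; print('--')
E
python3 - <<'E'
from plan import *
plan([(.45,.30,.25,163),(.56,0,.25,140),(.475,-.31,.22,112.5)])
Q=[cloud(f)[1] for f in('top1','scene1')]
for W,b in zip(Q,((355,130,410,195),(360,160,410,240))):
    P=W[b[1]:b[3],b[0]:b[2]].reshape(-1,3); P=P[(P[:,2]>.06)&(P[:,0]<.79)]; d=P[:,:2]-O
    print('soap in carrier x,y',np.round(np.percentile(d@u,[1,50,99]),3),np.round(np.percentile(d@v,[1,50,99]),3))
E
```

```text
from [0.1894 0.6213 0.2356] 163.1 F [ 0.2  1.1 -1.2] w 87.5
[-114.3, -77.1, -4.8, 0.0]
[-114.3, -77.1, -4.8, 0.0]
[-114.4, -77.1, -4.8, 0.0]
--
[-96.5, -127.4, -0.0, 11.5]
[-119.9, -105.6, -0.0, 11.5]
--
[-67.1, -146.1, 15.0, 13.8]
[-99.9, -125.9, 15.0, 13.8]
--
soap in carrier x,y [-0.049  0.03   0.081] [-0.318 -0.284 -0.093]
soap in carrier x,y [0.023 0.04  0.069] [-0.326 -0.3   -0.281]
```

>>> arm_command(motion=[[60,-38,-26,-2,0],[60,-76,-51,-3,0],[60,-114,-77,-5,0],[60,-114,-77,-5,0]])

```text
time: 0.43
position: [0.2823, 0.5091, 0.2415]
tool_rot: [0.476, 3.102, -0.005]
ft_force: [1.7, -0.0, -0.4]
grip_width: 0.783
grip_force: 0.0
```

>>> arm_command(motion=[[60,-38,-26,-2,0],[60,-76,-51,-3,0],[60,-114,-77,-5,0],[60,-114,-77,-5,0]])

```text
time: 0.77
position: [0.3681, 0.4016, 0.2468]
tool_rot: [0.477, 3.102, -0.004]
ft_force: [0.3, -0.5, 0.2]
grip_width: 0.696
grip_force: 0.0
```

>>> arm_command(motion=[[60,-38,-26,-2,0],[60,-76,-51,-3,0],[60,-114,-77,-5,0],[60,-114,-77,-5,0]])

```text
time: 1.1
position: [0.4539, 0.2942, 0.2518]
tool_rot: [0.477, 3.102, -0.004]
ft_force: [0.1, -0.9, 0.5]
grip_width: 0.689
grip_force: 0.0
```

>>> arm_command(motion=[[60,-24,-32,0,3],[60,-48,-64,0,6],[60,-72,-96,0,9],[60,-96,-127,0,11.5],[60,-96,-127,0,11.5]])

```text
time: 1.52
position: [0.507, 0.1418, 0.2518]
tool_rot: [0.794, 3.037, -0.006]
ft_force: [0.0, -0.6, 0.6]
grip_width: 0.689
grip_force: 0.0
```

>>> arm_command(motion=[[60,-30,-26,0,3],[60,-60,-53,0,6],[60,-90,-79,0,9],[60,-120,-106,0,11.5],[60,-120,-106,0,11.5]])

```text
time: 1.93
position: [0.5605, -0.0088, 0.2518]
tool_rot: [1.093, 2.942, -0.008]
ft_force: [-1.1, -1.0, 0.4]
grip_width: 0.687
grip_force: 0.0
```

```bash
python3 - <<'E'
from plan import *
plan([(.475,-.31,.22,112.5)])
E
```

```text
from [ 0.5605 -0.0088  0.2518] 139.2 F [-1.1 -1.   0.4] w 59.8
[-65.9, -142.0, 15.9, 13.4]
[-97.0, -122.9, 15.9, 13.4]
--
```

>>> arm_command(motion=[[60,-17,-36,4,3],[60,-33,-71,8,6],[60,-50,-107,12,10],[60,-66,-142,16,13.4],[60,-66,-142,16,13.4]])

```text
time: 2.35
position: [0.5149, -0.1591, 0.2351]
tool_rot: [1.431, 2.797, -0.007]
ft_force: [-1.4, -0.5, 0.2]
grip_width: 0.689
grip_force: 0.0
```

>>> arm_command(motion=[[60,-24,-31,4,3],[60,-49,-62,8,6],[60,-73,-92,12,10],[60,-97,-123,16,13.4],[60,-97,-123,16,13.4]])

```text
time: 2.77
position: [0.4731, -0.3094, 0.2192]
tool_rot: [1.746, 2.611, -0.009]
ft_force: [-0.7, -0.3, 0.5]
grip_width: 0.693
grip_force: 0.0
```

```bash
python3 - <<'E'
from plan import *
from m import rect
st(); snap('wrist','w1'); c=camera_params('wrist'); print(np.round(c['extrinsics'],3).tolist(),c['intrinsics'][0])
p,W=cloud('w1'); c=cv2.cvtColor(p,cv2.COLOR_RGB2HSV).astype(int)
tan=(c[...,0]<25)&(c[...,1]>60)&(c[...,2]>90)&(W[...,2]>.013)&(W[...,2]<.04)&(np.hypot(W[...,0]-.489,W[...,1]+.341)<.1)
rect(W[tan],'rod'); m=tan&(W[...,2]>.023); rect(W[m],'sleeve')
m=(c[...,2]>150)&(c[...,1]<60)&(W[...,2]>.01)&(W[...,2]<.018)&(np.hypot(W[...,0]-.494,W[...,1]+.353)<.11); rect(W[m],'rim')
plan([(.483,-.327,.06,112.5)])
E
```

```text
t2.77 pos [ 0.4731 -0.3094  0.2192] M [[-0.382, 0.924, -0.003], [0.924, 0.382, -0.005], [-0.004, -0.004, -1.0]] w 0.693 F [-0.7 -0.3  0.5] q [-0.16  0.18  0.78  1.72 -0.12  1.3   1.03]
[[0.922, 0.369, 0.114, 0.445], [0.386, -0.88, -0.277, -0.23], [-0.002, 0.3, -0.954, 0.366], [0.0, 0.0, 0.0, 1.0]] [364.19369096   0.         280.71590243]
rod 1899 c [ 492.7 -336.7] sz [ 23.  123.1] ang 22.4 z [0.0175 0.0253 0.0273]
sleeve 1172 c [ 492.6 -336.5] sz [22.9 54.4] ang 22.3 z [0.0243 0.0262 0.0275]
rim 1509 c [ 491.5 -338.8] sz [ 74.  165.3] ang 21.9 z [0.0105 0.0127 0.0148]
from [ 0.4752 -0.3055  0.2192] 112.8 F [ 0.1  1.1 -0.9] w 60.0
[-22.9, -1.1, 159.2, 0.3]
--
```

View pics/w1.png

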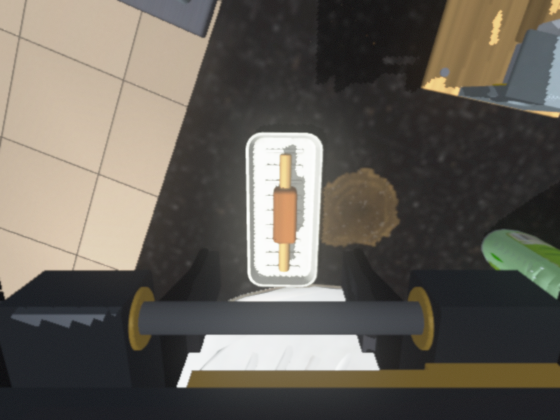

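The wrist view shows the rod along the dish at (285,213), with the sleeve centred between the fingers' line. The arm was still settling when I took it, so I'll move closer and measure again at rest.

>>> arm_command(motion=[[42,-5,0,40,0],[42,-10,0,80,0],[42,-22,-1,110,0],[42,-22,-1,110,0],[42,-22,-1,110,0]])

```text
time: 3.23
position: [0.4851, -0.3201, 0.1082]
tool_rot: [-1.725, -2.621, 0.001]
ft_force: [0.9, 0.1, 0.5]
grip_width: 0.493
grip_force: 0.0
```

```bash
python3 - <<'E'
from plan import *
from m import rect
get_image('wrist');get_image('wrist');st(); snap('wrist','w2')
p,W=cloud('w2'); c=cv2.cvtColor(p,cv2.COLOR_RGB2HSV).astype(int)
tan=(c[...,0]<25)&(c[...,1]>60)&(c[...,2]>90)&(W[...,2]>.013)&(W[...,2]<.04)&(np.hypot(W[...,0]-.489,W[...,1]+.341)<.1)
rect(W[tan],'rod'); m=tan&(W[...,2]>.023); rect(W[m],'sleeve')
m=(c[...,2]>150)&(c[...,1]<60)&(W[...,2]>.01)&(W[...,2]<.018)&(np.hypot(W[...,0]-.494,W[...,1]+.353)<.11); rect(W[m],'rim')
plan([(.484,-.3265,.0205,112.3)])
E
```

```text
t3.33 pos [ 0.487  -0.3213  0.1113] M [[-0.396, 0.918, 0.002], [0.918, 0.396, -0.0], [-0.001, 0.002, -1.0]] w 0.489 F [-0.3 -0.   0. ] q [-0.09  0.33  0.74  1.8  -0.25  1.11  1.15]
rod 3580 c [ 488.  -334.9] sz [ 23.1 108.6] ang 22.3 z [0.0178 0.0261 0.0278]
sleeve 2414 c [ 490.7 -341.5] sz [23.1 55.1] ang 22.3 z [0.0248 0.0268 0.028 ]
rim 1988 c [ 489.7 -343.7] sz [ 74.2 165.6] ang 21.7 z [0.0107 0.0134 0.0149]
from [ 0.4873 -0.3216  0.1119] 113.3 F [-0.5 -0.4  1.3] w 42.1
[-3.2, -5.0, 91.4, 1.0]
--
```

>>> arm_command(motion=[[42,-4.6,-4.5,30,1],[42,-4.6,-4.5,55,1],[42,-4.6,-4.5,70,1],[42,-4.6,-4.5,70,1],[42,-4.6,-4.5,70,1]])

```text
time: 3.8
position: [0.4842, -0.3276, 0.041]
tool_rot: [1.749, 2.608, 0.001]
ft_force: [-0.1, -0.8, -0.5]
grip_width: 0.486
grip_force: 0.0
```

```bash
python3 - <<'E'
from plan import *
get_image('wrist');get_image('wrist')
plan([(.485,-.3276,.0210,112.3)])
E
```

```text
from [ 0.485  -0.3284  0.042 ] 112.3 F [ 0.  -0.1  0.2] w 42.1
[0.7, 0.3, 21.0, -0.0]
--
```

>>> arm_command(motion=[[42,0,0,10,0],[42,0,0,20,0],[42,0,0,21,0],[42,0,0,21,0]], newtons=35)

```text
time: 4.23
position: [0.4838, -0.3285, 0.0191]
tool_rot: [1.75, 2.607, 0.0]
ft_force: [-0.3, -1.0, 5.6]
grip_width: 0.483
grip_force: 6.3
```

>>> arm_command(motion=[[15,0,0,0,0],[15,0,0,0,0],[15,0,0,0,0],[15,0,0,0,0],[15,0,0,0,0]])

```text
time: 4.65
position: [0.483, -0.3275, 0.0181]
tool_rot: [-1.751, -2.608, -0.0]
ft_force: [-0.3, -0.1, -0.8]
grip_width: 0.274
grip_force: 35.0
```

>>> arm_command(motion=[[15,0,0,-20,0],[15,0,0,-50,0],[15,0,0,-80,0],[15,0,0,-110,0],[15,0,0,-110,0]])

```text
time: 5.07
position: [0.4862, -0.3302, 0.1344]
tool_rot: [1.746, 2.6, 0.003]
ft_force: [1.0, -2.0, 0.2]
grip_width: 0.274
grip_force: 35.0
```

```bash
python3 - <<'E'
from plan import *
get_image('wrist');get_image('wrist');st(); snap('wrist','w3')
p,W=cloud('w3'); c=cv2.cvtColor(p,cv2.COLOR_RGB2HSV).astype(int)
E
```

```text
t5.17 pos [ 0.484  -0.3281  0.1296] M [[-0.379, 0.925, 0.003], [0.925, 0.379, -0.001], [-0.001, 0.002, -1.0]] w 0.274 F [ 0.2 -0.2 -2. ] q [-0.09  0.32  0.76  1.78 -0.24  1.14  1.13]
```

View pics/w3.png

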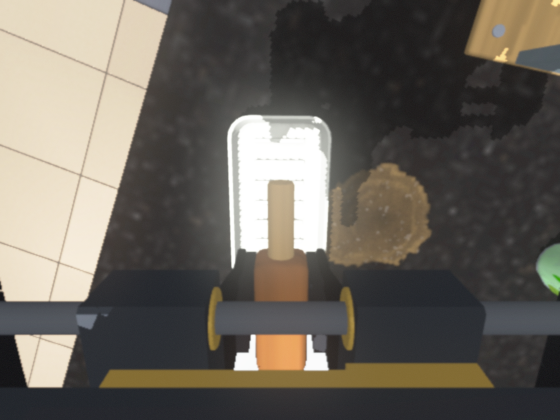

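The rod is held level, with its sleeve between the pads. The front end is at (281,182) and the dish is empty below. Next I'll measure where the tip sits in the tool frame.

```bash
python3 - <<'E'
from plan import *
from m import rect
s,M=st(); p,W=cloud('w3'); P=(W-np.array(s['position']))@M  # tool coords
c=cv2.cvtColor(p,cv2.COLOR_RGB2HSV).astype(int)
v,uu=np.mgrid[:420,:560]
m=(v>170)&(v<300)&(uu>240)&(uu<320)&(abs(P[...,2])<.03)&(c[...,1]>40)
T=P[m]*1000
for lo in range(-10,70,8):
    q=T[(T[:,0]>=lo)&(T[:,0]<lo+8)]
    if len(q)>10: print(lo,len(q),'y',np.round(np.percentile(q[:,1],[3,50,97]),1),'ztop',np.round(np.percentile(q[:,2],[3,50]),1))
print('xmax',np.percentile(T[:,0],[98,99.5]))
h=car(-36,-165); print('hole',h)
# pushing: rod tip 15mm grasp offset -> tip x = 47 ; pre pose tip 12mm before mouth
for tipd in (12,):
    t=car(-36,-165-tipd-47); print('pre',t)
    tz=.055+.003
    plan([(*t,.13,100.7),(*t,tz,100.7)])
E
```

```text
t5.22 pos [ 0.4831 -0.3274  0.1282] M [[-0.379, 0.925, 0.0], [0.925, 0.379, 0.001], [0.001, 0.0, -1.0]] w 0.27 F [-0.3  1.2 -0.9] q [-0.09  0.32  0.76  1.78 -0.24  1.14  1.13]
-10 258 y [-11.    0.9  12.5] ztop [-9.  -7.8]
-2 937 y [-10.8   0.5  12.3] ztop [-9.  -7.8]
6 1393 y [-10.2   0.9  11.8] ztop [-8.6 -5.2]
14 432 y [-4.8  0.5  6.3] ztop [-2.4 -0.7]
22 450 y [-4.7  0.5  6.2] ztop [-2.3 -0.6]
30 470 y [-4.6  1.   6.1] ztop [-1.9 -0.6]
38 539 y [-4.4  0.5  6. ] ztop [-2.  -0.1]
xmax [45.31528966 45.76603221]
hole [ 0.62006093 -0.16781511]
pre [ 0.63101526 -0.22578926]
from [ 0.4831 -0.3274  0.1282] 112.3 F [-0.3  1.2 -0.9] w 23.5
[38.0, 175.4, -1.8, 11.6]
--
[0.0, 0.0, 72.0, -0.0]
--
```

>>> arm_command(motion=[[15,8,35,0,3],[15,15,70,0,6],[15,23,105,0,9],[15,30,140,0,11.6],[15,38,175,0,11.6]])

```text
time: 5.63
position: [0.631, -0.2247, 0.1261]
tool_rot: [-2.006, -2.413, 0.002]
ft_force: [-0.1, -0.7, -0.6]
grip_width: 0.272
grip_force: 35.0
```

>>> arm_command(motion=[[15,0,0,10,0],[15,0,0,25,0],[15,0,0,35,0],[15,0,0,35,0]])

```text
time: 5.97
position: [0.6269, -0.2269, 0.089]
tool_rot: [-2.004, -2.41, 0.006]
ft_force: [-0.8, 1.2, -0.6]
grip_width: 0.276
grip_force: 35.0
```

```bash
python3 - <<'E'
from plan import *
get_image('wrist');get_image('wrist');s,M=st(); snap('wrist','w4'); snap('scene','s4')
t=car(-36,-165-10-46); plan([(*t,.059,100.7)])
p,W=cloud('w4'); d=W[...,:2]-O; X=d@u*1000;Y=d@v*1000;Z=W[...,2]*1000
# housing top and plate edges in my carrier frame
m=(abs(Z-85)<5)&(Y<-80)&(Y>-180)&(X>-90)&(X<30); q=np.c_[X[m],Y[m],Z[m]]; 
from m import rect
rect(W[m],'housing'); print(np.percentile(q,[1,50,99],axis=0).round(1).tolist())
E
```

```text
t6.07 pos [ 0.6288 -0.2278  0.0923] M [[-0.182, 0.983, -0.003], [0.983, 0.182, 0.0], [0.001, -0.003, -1.0]] w 0.278 F [-0.6 -0.4 -0. ] q [-0.21  0.54  0.7   1.58 -0.37  1.16  0.75]
from [ 0.6302 -0.2277  0.0941] 100.5 F [ 0.7 -0.1 -0.1] w 23.4
[4.7, 1.1, 35.1, -0.2]
--
housing 19544 c [ 625.3 -146.4] sz [66.4 70. ] ang 11.2 z [0.0839 0.085  0.0861]
[[-59.1, -164.9, 83.3], [-26.9, -140.6, 85.0], [5.2, -119.1, 86.7]]
```

View pics/w4.png

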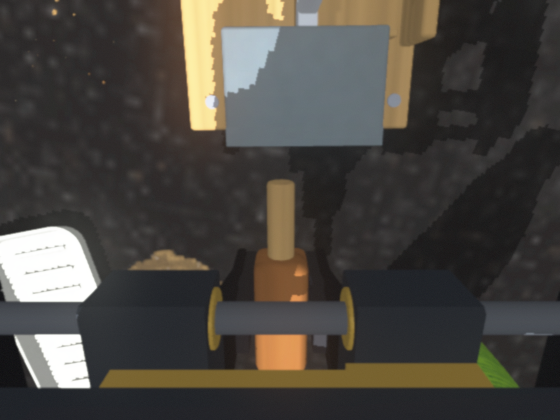

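The view shows the housing's front edge from (224,146) to (385,146), with the rod tip at (281,183). By this view the hole lies about 6 mm to the right of the rod's line. I'll shift and descend, then re-measure at rest.

>>> arm_command(motion=[[15,1,3,10,0],[15,2,6,25,-0.5],[15,3,6,35,-0.5],[15,3,6,35,-0.5],[15,3,6,35,-0.5]])

```text
time: 6.58
position: [0.6353, -0.2217, 0.0569]
tool_rot: [-1.993, -2.425, 0.002]
ft_force: [0.7, -0.3, 0.3]
grip_width: 0.275
grip_force: 35.0
```

```bash
cat > hs.py <<'E'
from plan import *
def fit(f):
    for _ in range(5): get_image('wrist')
    s,M=st(); snap('wrist',f); s,M=st()
    p,W=cloud(f); P=(W-np.array(s['position']))@M*1000
    c=cv2.cvtColor(p,cv2.COLOR_RGB2HSV).astype(int)
    m=(abs(W[...,2]-.085)<.004)&(P[...,0]>30)&(P[...,0]<130)&(abs(P[...,1])<60)&(c[...,1]<90)
    q=(P[m][:,:2]).astype(np.float32); r=cv2.minAreaRect(q); print('housing n',len(q),r); print('y pct',np.percentile(q[:,1],[.5,50,99.5]).round(1),'x',np.percentile(q[:,0],[.5,99.5]).round(1))
    for lo in (60,70,80,90):
        k=q[(q[:,0]>lo)&(q[:,0]<lo+6)]
        if len(k)>20: print(lo,np.percentile(k[:,1],[.5,99.5]).round(1))
    v,uu=np.mgrid[:420,:560]
    t=(v>150)&(v<300)&(uu>230)&(uu<330)&(abs(P[...,2])<20)&(c[...,1]>40)&(P[...,0]>16)&(P[...,0]<60)
    T=P[t]
    for lo in (18,26,34,40):
        k=T[(T[:,0]>lo)&(T[:,0]<lo+8)]
        if len(k)>20: print('rod',lo,np.percentile(k[:,1],[2,98]).round(1),np.percentile(k[:,2],[5,50]).round(1))
    print('tip',np.percentile(T[:,0],99).round(1))
E
python3 - <<'E'
from hs import *
fit('w5')
E
```

```text
t6.83 pos [ 0.6366 -0.2226  0.0592] M [[-0.193, 0.981, 0.001], [0.981, 0.193, -0.0], [-0.001, 0.001, -1.0]] w 0.274 F [ 0.3 -0.1  0.3] q [-0.2   0.58  0.67  1.59 -0.39  1.1   0.77]
t6.88 pos [ 0.6365 -0.2226  0.0592] M [[-0.193, 0.981, 0.001], [0.981, 0.193, -0.0], [-0.0, 0.001, -1.0]] w 0.272 F [-0.6 -1.   0.2] q [-0.2   0.58  0.67  1.59 -0.39  1.1   0.77]
housing n 30600 ((80.0443344116211, 2.818124771118164), (46.931129455566406, 66.48783874511719), 0.07015504688024521)
y pct [-29.5   2.8  35.4] x [ 57.  102.9]
60 [-29.8  35.4]
70 [-29.4  35.3]
80 [-29.5  35.3]
90 [-29.5  35.4]
rod 18 [-5.1  6.4] [-2.  -0.7]
rod 26 [-5.   6.3] [-2.  -0.4]
rod 34 [-4.9  6.3] [-1.9 -0.3]
rod 40 [-4.8  6.3] [-1.5  0.2]
tip 46.0
```

View pics/w5.png

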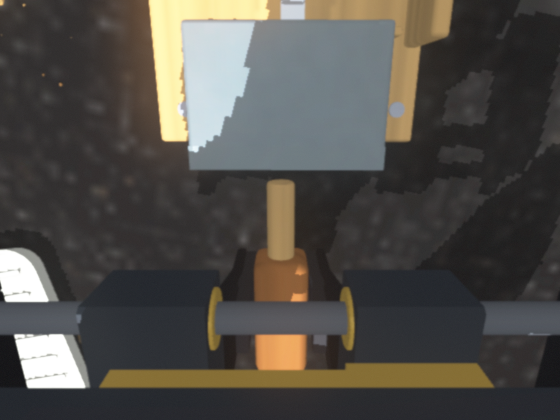

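The housing's axis is aligned within a millimetre, and the gap from tip (281,183) to the plate edge (row 170) is about 10.6 mm. I'll insert in steps.

>>> arm_command(motion=[[15,5,-0.7,-1,0],[15,10,-0.7,-1,0],[15,15,-0.7,-1,0],[15,18,-0.7,-1,0],[15,18,-0.7,-1,0]], newtons=45)

```text
time: 7.3
position: [0.6322, -0.2035, 0.0596]
tool_rot: [-1.993, -2.428, -0.001]
ft_force: [0.3, 0.1, -0.1]
grip_width: 0.27
grip_force: 45.0
```

>>> arm_command(motion=[[15,4,0,0,0],[15,8,0,0,0],[15,12,0,0,0],[15,12,0,0,0],[15,12,0,0,0]])

```text
time: 7.72
position: [0.6299, -0.1939, 0.0598]
tool_rot: [1.995, 2.425, -0.001]
ft_force: [1.8, -3.9, -1.6]
grip_width: 0.273
grip_force: 45.0
```

```bash
python3 - <<'E'
from plan import *
st(); snap('top','t6'); 
from m import rect
p,W=cloud('t6'); c=cv2.cvtColor(p,cv2.COLOR_RGB2HSV).astype(int);z=W[...,2]
red=((c[...,0]<6)|(c[...,0]>174))&(c[...,1]>150)&(z>.088)&(z<.102)&(W[...,0]<.57)&(W[...,0]>.4)&(abs(W[...,1])<.06); rect(W[red],'grip')
E
```

```text
t7.72 pos [ 0.6299 -0.1939  0.0598] M [[-0.193, 0.981, 0.001], [0.981, 0.193, -0.001], [-0.002, 0.001, -1.0]] w 0.273 F [ 1.8 -3.9 -1.6] q [-0.25  0.55  0.68  1.64 -0.38  1.09  0.72]
grip 47 c [524.8 -18.7] sz [12.7 20.2] ang 89.7 z [0.0906 0.0947 0.099 ]
```

The jaw has sprung out about 18 mm. I'll press a little further to be sure of step 1, then withdraw.

>>> arm_command(motion=[[15,2.5,0,0,0],[15,2.5,0,0,0],[15,2.5,0,0,0],[15,2.5,0,0,0],[15,2.5,0,0,0]])

```text
time: 8.18
position: [0.6294, -0.1915, 0.0598]
tool_rot: [1.995, 2.425, -0.0]
ft_force: [3.3, -5.4, -1.1]
grip_width: 0.27
grip_force: 45.0
```

>>> arm_command(motion=[[15,-10,0,0,0],[15,-20,0,0,0],[15,-30,0,0,0],[15,-43,0,0,0],[15,-43,0,0,0]])

```text
time: 8.6
position: [0.637, -0.2365, 0.0595]
tool_rot: [1.999, 2.423, -0.002]
ft_force: [-0.4, -0.5, -0.1]
grip_width: 0.275
grip_force: 45.0
```

>>> arm_command(motion=[[15,0,0,-20,0],[15,0,0,-50,0],[15,0,0,-80,0],[15,0,0,-80,0]])

```text
time: 8.93
position: [0.6406, -0.2344, 0.1461]
tool_rot: [1.99, 2.42, 0.007]
ft_force: [1.4, 0.2, 0.4]
grip_width: 0.272
grip_force: 45.0
```

```bash
python3 - <<'E'
from plan import *
get_image('wrist');get_image('wrist')
# rod centre is 15-16 mm behind TCP; dish centre (489.7,-343.7) yaw 21.8
a=np.deg2rad(111.8); g=np.array([.4897,-.3437])+.0155*np.array([np.cos(a),np.sin(a)]); print(g)
plan([(*g,.135,111.8),(*g,.05,111.8)])
E
```

```text
[ 0.4839438  -0.32930847]
from [ 0.6383 -0.2329  0.141 ] 101.2 F [-0.1 -0.1 -0.6] w 23.8
[-64.7, -170.1, 6.0, -10.6]
--
[0.0, 0.0, 85.0, -0.0]
--
```

>>> arm_command(motion=[[15,-13,-34,0,-3],[15,-26,-68,0,-6],[15,-39,-102,0,-9],[15,-52,-136,3,-10.6],[15,-65,-170,6,-10.6]])

```text
time: 9.45
position: [0.481, -0.3291, 0.1319]
tool_rot: [-1.758, -2.6, -0.0]
ft_force: [0.4, -1.2, -1.2]
grip_width: 0.271
grip_force: 45.0
```

>>> arm_command(motion=[[15,0,0,30,0],[15,0,0,60,0],[15,0,0,80,0],[15,0,0,85,0],[15,0,0,85,0]])

```text
time: 9.87
position: [0.4814, -0.328, 0.0459]
tool_rot: [-1.759, -2.596, 0.001]
ft_force: [0.6, -0.5, -0.8]
grip_width: 0.278
grip_force: 45.0
```

```bash
python3 - <<'E'
from plan import *
get_image('wrist');get_image('wrist')
plan([(.4839,-.3293,.021,111.8)])
E
```

```text
from [ 0.4835 -0.3295  0.0488] 111.8 F [ 0.3 -0.2 -0.9] w 23.7
[0.1, 0.4, 27.8, -0.0]
--
```

>>> arm_command(motion=[[15,0,0,12,0],[15,0,0,22,0],[15,0,0,28,0],[15,0,0,29,0],[15,0,0,29,0]])

```text
time: 10.38
position: [0.4829, -0.3291, 0.0189]
tool_rot: [-1.762, -2.6, 0.0]
ft_force: [-0.4, 0.1, -1.2]
grip_width: 0.273
grip_force: 45.0
```

>>> arm_command(motion=[[42,0,0,0,0],[42,0,0,0,0],[42,0,0,0,0],[42,0,0,0,0],[42,0,0,0,0]])

```text
time: 10.8
position: [0.4835, -0.3294, 0.0198]
tool_rot: [1.762, 2.6, 0.0]
ft_force: [0.1, -0.2, 0.1]
grip_width: 0.468
grip_force: 0.0
```

>>> arm_command(motion=[[42,0,0,-20,0],[42,0,0,-60,0],[42,0,0,-100,0],[42,0,0,-130,0],[42,0,0,-170,0]])

```text
time: 11.22
position: [0.4824, -0.3289, 0.1902]
tool_rot: [-1.762, -2.599, 0.0]
ft_force: [0.4, 0.9, 0.1]
grip_width: 0.482
grip_force: 0.0
```

```bash
python3 - <<'E'
from plan import *
from m import rect
get_image('wrist');get_image('wrist');get_image('wrist')
snap('wrist','w7');p,W=cloud('w7'); c=cv2.cvtColor(p,cv2.COLOR_RGB2HSV).astype(int)
tan=(c[...,0]<25)&(c[...,1]>60)&(c[...,2]>90)&(W[...,2]>.013)&(W[...,2]<.04)&(np.hypot(W[...,0]-.489,W[...,1]+.341)<.1)
rect(W[tan],'rod'); m=tan&(W[...,2]>.023); rect(W[m],'sleeve')
snap('top','t7');p,W=cloud('t7'); c=cv2.cvtColor(p,cv2.COLOR_RGB2HSV).astype(int);z=W[...,2]
red=((c[...,0]<6)|(c[...,0]>174))&(c[...,1]>150)&(z>.088)&(z<.102)&(W[...,0]<.57)&(W[...,0]>.4)&(abs(W[...,1])<.06); rect(W[red],'grip')
g=[.5251,-.018]
plan([(.50,-.16,.2,80),(g[0],g[1],.2,10.9),(g[0],g[1],.13,10.9)])
E
```

```text
rod 2301 c [ 488.1 -342.4] sz [ 22.8 123. ] ang 22.2 z [0.0152 0.0231 0.025 ]
sleeve 1172 c [ 487.7 -342.3] sz [21.5 54.6] ang 22.2 z [0.0232 0.024  0.0253]
grip 44 c [524.8 -18.8] sz [12.8 20.4] ang 88.4 z [0.0917 0.0952 0.0985]
from [ 0.4832 -0.3291  0.1894] 111.8 F [-0.1  0.2 -0.5] w 41.9
[150.9, 78.3, -10.6, 31.8]
--
[48.1, 0.0, -0.0, 23.0]
[44.2, -18.8, -0.0, 23.0]
[33.4, -34.6, -0.0, 23.0]
--
[0.0, 0.0, 70.0, -0.0]
--
```

>>> arm_command(motion=[[42,30,16,-2,6.5],[42,60,31,-4,13],[42,90,47,-6,19.5],[42,120,63,-8,26],[42,151,78,-10,31.8]])

```text
time: 11.88
position: [0.4984, -0.1648, 0.1974]
tool_rot: [-2.393, -2.033, 0.004]
ft_force: [1.5, 0.4, 0.3]
grip_width: 0.483
grip_force: 0.0
```

>>> arm_command(motion=[[42,12,0,0,6],[42,24,0,0,12],[42,36,0,0,18],[42,48,0,0,23],[42,48,0,0,23]])

```text
time: 12.3
position: [0.5065, -0.1157, 0.1973]
tool_rot: [-2.743, -1.525, 0.003]
ft_force: [-1.1, 1.0, -0.9]
grip_width: 0.48
grip_force: 0.0
```

>>> arm_command(motion=[[42,11,-5,0,6],[42,22,-9,0,12],[42,33,-14,0,18],[42,44,-19,0,23],[42,44,-19,0,23]])

```text
time: 12.72
position: [0.5137, -0.0696, 0.1979]
tool_rot: [-2.993, -0.95, 0.003]
ft_force: [1.0, -0.3, -0.0]
grip_width: 0.486
grip_force: 0.0
```

>>> arm_command(motion=[[42,8,-9,0,6],[42,16,-18,0,12],[42,25,-26,0,18],[42,33,-35,0,23],[42,33,-35,0,23]])

```text
time: 13.13
position: [0.5208, -0.0226, 0.1983]
tool_rot: [-3.123, -0.336, 0.002]
ft_force: [0.0, 1.0, 0.1]
grip_width: 0.484
grip_force: 0.0
```

```bash
python3 - <<'E'
from plan import *
from m import rect
for _ in range(3): get_image('wrist')
st(); snap('wrist','w8');p,W=cloud('w8'); c=cv2.cvtColor(p,cv2.COLOR_RGB2HSV).astype(int);z=W[...,2]
red=((c[...,0]<6)|(c[...,0]>174))&(c[...,1]>150)&(z>.088)&(z<.102)&(W[...,0]<.57)&(W[...,0]>.4)&(abs(W[...,1])<.06); rect(W[red],'grip')
plan([(.5255,-.0182,.08,10.9)])
E
```

```text
t13.28 pos [ 0.5207 -0.0256  0.1987] M [[0.977, 0.212, -0.001], [0.212, -0.977, -0.001], [-0.001, 0.001, -1.0]] w 0.486 F [0.1 0.2 1.7] q [-0.66  0.07  0.69  1.84 -0.05  1.25 -1.31]
grip 576 c [528.1 -18.1] sz [22.  14.7] ang 11.0 z [0.0922 0.0938 0.0952]
from [ 0.5208 -0.0257  0.1989] 12.1 F [ 0.4  0.8 -0.1] w 41.9
[6.2, -6.4, 118.9, 1.2]
--
```

View pics/w8.png

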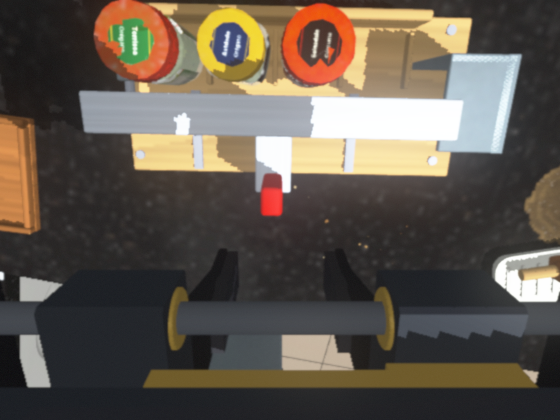

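The view shows all three jars, (136,38) green, (232,42) yellow and (318,44) red, with the fourth pocket empty. The red grip is at (271,193). I'll descend onto the grip.

>>> arm_command(motion=[[42,4,-3,30,0.5],[42,8,-6,60,1.2],[42,8,-6,90,1.2],[42,8,-6,110,1.2],[42,8,-6,119,1.2]])

```text
time: 13.75
position: [0.5254, -0.0178, 0.0772]
tool_rot: [3.127, 0.298, -0.008]
ft_force: [-0.6, 0.1, -0.4]
grip_width: 0.481
grip_force: 0.0
```

>>> arm_command(motion=[[5,0,0,0,0],[5,0,0,0,0],[5,0,0,0,0],[5,0,0,0,0],[5,0,0,0,0]], newtons=25)

```text
time: 14.17
position: [0.5287, -0.0165, 0.0816]
tool_rot: [-3.127, -0.297, -0.004]
ft_force: [-0.1, -1.9, 0.7]
grip_width: 0.195
grip_force: 3.6
```

```bash
python3 - <<'E'
from plan import *
st()
E
```

```text
t14.17 pos [ 0.5287 -0.0165  0.0816] M [[0.982, 0.188, 0.002], [0.188, -0.982, 0.001], [0.003, -0.0, -1.0]] w 0.195 F [-0.1 -1.9  0.7] q [-0.62  0.23  0.67  1.95 -0.17  1.01 -1.25]
```

>>> arm_command(motion=[[5,0,0,0,0],[5,-10,0,0,0],[5,-20,0,0,0],[5,-30,0,0,0],[5,-36,0,0,0]])

```text
time: 14.58
position: [0.4924, -0.0239, 0.0815]
tool_rot: [-3.127, -0.296, -0.005]
ft_force: [1.1, -1.1, 5.4]
grip_width: 0.183
grip_force: 25.0
```

>>> arm_command(motion=[[5,-3,0,0,0],[5,-6,0,0,0],[5,-7,0,0,0],[5,-7,0,0,0],[5,-7,0,0,0]])

```text
time: 15.0
position: [0.4887, -0.0246, 0.0816]
tool_rot: [3.127, 0.297, 0.014]
ft_force: [10.0, -1.0, -2.9]
grip_width: 0.183
grip_force: 25.0
```

```bash
python3 - <<'E'
from plan import *
st()
E
```

```text
t15.00 pos [ 0.4887 -0.0246  0.0816] M [[0.982, 0.188, 0.009], [0.188, -0.982, 0.0], [0.009, 0.001, -1.0]] w 0.183 F [10.  -1.  -2.9] q [-0.65  0.13  0.69  2.05 -0.1   0.99 -1.29]
```

>>> arm_command(motion=[[42,2,0,0,0],[42,2,0,0,0],[42,2,0,0,0],[42,2,0,0,0],[42,2,0,0,0]])

```text
time: 15.42
position: [0.4866, -0.0241, 0.0799]
tool_rot: [-3.127, -0.297, 0.002]
ft_force: [0.1, -0.2, -0.0]
grip_width: 0.448
grip_force: 0.0
```

>>> arm_command(motion=[[42,2,0,-30,0],[42,2,0,-70,0],[42,2,0,-110,0],[42,2,0,-150,0],[42,2,0,-150,0]])

```text
time: 15.83
position: [0.4934, -0.024, 0.2378]
tool_rot: [-3.126, -0.296, -0.02]
ft_force: [1.3, -0.2, 1.8]
grip_width: 0.487
grip_force: 0.0
```

```bash
python3 - <<'E'
from plan import *
from m import rect
for _ in range(4): get_image('wrist')
st(); 
for n,f in(('wrist','w9'),('top','t9'),('scene','s9')):
    snap(n,f);p,W=cloud(f); c=cv2.cvtColor(p,cv2.COLOR_RGB2HSV).astype(int);z=W[...,2]; print(n)
    inb=(np.hypot(W[...,0]-.625,W[...,1])<.16)
    red=((c[...,0]<6)|(c[...,0]>174))&(c[...,1]>150)&(z>.088)&(z<.102)&(W[...,0]<.53)&(W[...,0]>.4)&(abs(W[...,1])<.06)
    if red.sum()>9: rect(W[red],'grip')
    m=inb&(z>.098)&(z<.121)&(W[...,0]>.575); 
    # cluster tops
    nl,lab,stt,cen=cv2.connectedComponentsWithStats(m.astype(np.uint8))
    for i in range(1,nl):
        if stt[i,4]>60:
            q=W[lab==i]; (cx,cy),r=cv2.minEnclosingCircle((q[:,:2]*1000).astype(np.float32)); d=np.array([cx,cy])/1000-O
            print(stt[i,:2],stt[i,4],'circ',round(cx,1),round(cy,1),round(r,1),'med',np.round(np.median(q,0),4),'carrier',np.round([d@u*1000,d@v*1000],1))
E
```

```text
t16.03 pos [ 0.4885 -0.0238  0.2291] M [[0.982, 0.188, -0.002], [0.188, -0.982, 0.0], [-0.002, -0.0, -1.0]] w 0.482 F [ 0.2 -0.3  0.6] q [-0.69 -0.05  0.67  1.87  0.03  1.31 -1.41]
wrist
grip 472 c [487.9 -25.9] sz [21.7 14.8] ang 10.4 z [0.0914 0.0931 0.0944]
[119   0] 2186 circ 612.1 82.3 22.6 med [0.6029 0.0778 0.1124] carrier [ 2.6 82.2]
[212   0] 1718 circ 621.2 26.7 20.5 med [0.6154 0.0253 0.1028] carrier [ 1.3 25.9]
[288   0] 2025 circ 631.1 -24.8 22.2 med [ 0.6229 -0.0264  0.1125] carrier [  1.4 -26.6]
top
[272 195] 251 circ 631.1 -25.8 22.2 med [ 0.6306 -0.025   0.1144] carrier [  1.2 -27.5]
[252 200] 210 circ 621.3 27.4 20.8 med [0.6213 0.0263 0.1043] carrier [ 1.5 26.5]
[229 204] 255 circ 610.2 82.2 22.1 med [0.6087 0.0813 0.1145] carrier [ 0.7 82.5]
scene
grip 33 c [485.3 -25. ] sz [18.8  9.9] ang 18.5 z [0.0904 0.0948 0.0978]
```

View pics/w9.png

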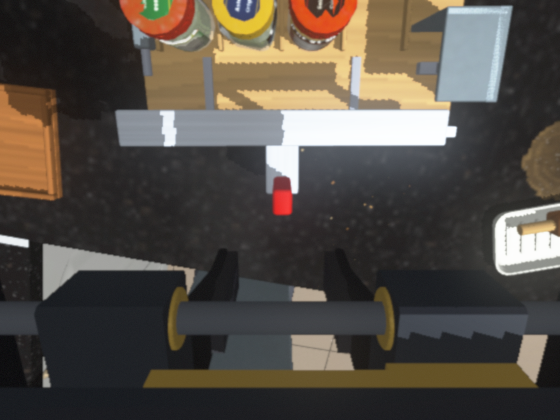

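The jaw is fully open (grip at (282,196), 59 mm of travel), and all three jars stand free at the top of the view, (160,10), (243,12) and (322,12). First I'll take the green one.

```bash
python3 - <<'E'
from plan import *
plan([(.611,.082,.20,100.9),(.611,.082,.095,100.9)])
E
```

```text
from [ 0.4884 -0.0239  0.2286] 10.8 F [-0.5 -0.7  0.1] w 42.2
[46.8, -27.0, 9.5, -30.0]
[54.0, 0.0, 9.5, -30.0]
[46.7, 27.1, 9.5, -30.0]
--
[0.0, 0.0, 105.0, -0.0]
--
```

>>> arm_command(motion=[[64,12,-7,2,-7],[64,24,-14,4,-14],[64,36,-21,7,-21],[64,47,-27,9,-28],[64,47,-27,9,-30]])

```text
time: 16.6
position: [0.5309, 0.0138, 0.2193]
tool_rot: [2.94, 1.108, -0.004]
ft_force: [-0.5, 0.7, 0.1]
grip_width: 0.716
grip_force: 0.0
```

>>> arm_command(motion=[[64,12,0,2,-7],[64,24,0,4,-14],[64,38,0,7,-21],[64,54,0,9,-28],[64,54,0,9,-30]])

```text
time: 17.02
position: [0.572, 0.0496, 0.21]
tool_rot: [-2.552, -1.831, 0.003]
ft_force: [0.1, 0.7, -0.5]
grip_width: 0.733
grip_force: 0.0
```

>>> arm_command(motion=[[64,12,7,2,-7],[64,24,14,4,-14],[64,36,21,7,-21],[64,47,27,9,-28],[64,47,27,9,-30]])

```text
time: 17.43
position: [0.6125, 0.0848, 0.2007]
tool_rot: [-1.991, -2.428, 0.003]
ft_force: [-0.6, 0.2, -0.0]
grip_width: 0.738
grip_force: 0.0
```

```bash
python3 - <<'E'
from plan import *
for _ in range(4): get_image('wrist')
plan([(.611,.082,.096,100.9)])
E
```

```text
from [0.6117 0.0818 0.2022] 100.7 F [-0.3 -0.3  0.6] w 63.6
[0.4, -0.7, 106.2, -0.2]
--
```

>>> arm_command(motion=[[64,0,0,25,0],[64,0,0,55,0],[64,0,0,85,0],[64,0,0,105,0],[64,0,0,106,0]])

```text
time: 18.05
position: [0.6085, 0.0815, 0.0924]
tool_rot: [-2.0, -2.416, 0.011]
ft_force: [-1.3, 0.4, -0.7]
grip_width: 0.735
grip_force: 0.0
```

>>> arm_command(motion=[[64,0,0,0,0],[30,0,0,0,0],[30,0,0,0,0],[30,0,0,0,0],[30,0,0,0,0]], newtons=25)

```text
time: 18.47
position: [0.6131, 0.0825, 0.0987]
tool_rot: [2.001, 2.42, 0.003]
ft_force: [-0.0, -0.4, -1.0]
grip_width: 0.52
grip_force: 0.2
```

>>> arm_command(motion=[[30,0,0,0,0],[30,0,0,-30,0],[30,0,0,-65,0],[30,0,0,-105,0],[30,0,0,-140,0]])

```text
time: 18.88
position: [0.6121, 0.0822, 0.2393]
tool_rot: [2.002, 2.421, 0.001]
ft_force: [2.1, -0.0, -0.5]
grip_width: 0.5
grip_force: 25.0
```

```bash
python3 - <<'E'
from plan import *
st();get_image('wrist');get_image('wrist')
plan([(.4636,.3848,.22,94.2),(.4636,.3848,.13,94.2)])
E
```

```text
t18.88 pos [0.6121 0.0822 0.2393] M [[-0.188, 0.982, 0.0], [0.982, 0.188, 0.0], [0.0, 0.0, -1.0]] w 0.5 F [ 2.1 -0.  -0.5] q [-0.62  0.27  0.54  1.55 -0.14  1.36  0.12]
from [0.6158 0.0824 0.2445] 100.8 F [-0.2 -0.2 -0.3] w 43.6
[162.8, -46.4, 12.3, 3.3]
[159.8, -55.7, 12.3, 3.3]
--
[0.0, 0.0, 90.0, -0.0]
--
```

>>> arm_command(motion=[[30,33,-9,3,1],[30,70,-20,6,2],[30,110,-31,9,3],[30,145,-41,12,3.3],[30,163,-46,12,3.3]])

```text
time: 19.4
position: [0.5325, 0.2395, 0.2236]
tool_rot: [-2.061, -2.366, 0.002]
ft_force: [-0.1, 0.8, -1.7]
grip_width: 0.5
grip_force: 25.0
```

>>> arm_command(motion=[[30,38,-13,3,1],[30,76,-26,6,2],[30,115,-40,9,3],[30,145,-50,12,3.3],[30,160,-56,12,3.3]])

```text
time: 19.82
position: [0.4554, 0.3902, 0.2115]
tool_rot: [-2.128, -2.307, 0.003]
ft_force: [-0.9, 0.4, -1.9]
grip_width: 0.505
grip_force: 25.0
```

>>> arm_command(motion=[[30,0,0,25,0],[30,0,0,50,0],[30,0,0,75,0],[30,0,0,90,0],[30,0,0,90,0]])

```text
time: 20.23
position: [0.4572, 0.3829, 0.1184]
tool_rot: [-2.137, -2.302, 0.013]
ft_force: [-1.0, -0.7, -1.5]
grip_width: 0.504
grip_force: 25.0
```

```bash
python3 - <<'E'
from plan import *
for _ in range(4): get_image('wrist')
plan([(.4636,.3848,.0965,94.2)])
E
```

```text
from [0.4607 0.3857 0.1246] 94.2 F [-0.2  0.3 -1.5] w 43.7
[-1.1, 2.8, 28.1, 0.0]
--
```

>>> arm_command(motion=[[30,-1,3,8,0],[30,-1,3,16,0],[30,-1,3,23,0],[30,-1,3,28,0],[30,-1,3,28,0]])

```text
time: 20.85
position: [0.4628, 0.3849, 0.0964]
tool_rot: [-2.137, -2.301, -0.001]
ft_force: [-3.1, -1.8, 7.9]
grip_width: 0.506
grip_force: 25.0
```

>>> arm_command(motion=[[30,0,0,0,0],[30,0,0,1,0],[64,0,0,1,0],[64,0,0,1,0],[64,0,0,1,0]])

```text
time: 21.27
position: [0.463, 0.3843, 0.094]
tool_rot: [-2.138, -2.302, -0.0]
ft_force: [0.0, -0.3, 0.0]
grip_width: 0.645
grip_force: 0.0
```

>>> arm_command(motion=[[64,0,0,1,0],[64,0,0,-20,0],[64,0,0,-60,0],[64,0,0,-100,0],[64,0,0,-115,0]])

```text
time: 21.68
position: [0.465, 0.3857, 0.2147]
tool_rot: [2.138, 2.301, 0.012]
ft_force: [1.2, 0.6, 1.2]
grip_width: 0.734
grip_force: 0.0
```

```bash
python3 - <<'E'
from plan import *
get_image('wrist');get_image('wrist')
plan([(.6213,.027,.2,100.9),(.6213,.027,.087,100.9)])
E
```

```text
from [0.4649 0.3857 0.2133] 94.2 F [-0.9  0.1 -0.7] w 64.0
[-184.6, 64.7, 6.6, -3.3]
[-188.1, 53.9, 6.6, -3.3]
--
[0.0, 0.0, 113.0, -0.0]
--
```

>>> arm_command(motion=[[64,-36,13,1,-1],[64,-74,26,2,-2],[64,-112,39,4,-3],[64,-150,52,5,-3.3],[64,-185,65,7,-3.3]])

```text
time: 22.2
position: [0.5413, 0.2019, 0.2006]
tool_rot: [-2.071, -2.362, 0.003]
ft_force: [1.2, -0.1, -0.1]
grip_width: 0.732
grip_force: 0.0
```

>>> arm_command(motion=[[64,-38,11,1,-1],[64,-76,22,2,-2],[64,-114,33,4,-3],[64,-152,44,5,-3.3],[64,-188,54,7,-3.3]])

```text
time: 22.62
position: [0.6195, 0.023, 0.1935]
tool_rot: [-2.001, -2.42, 0.003]
ft_force: [0.8, -0.1, -0.8]
grip_width: 0.738
grip_force: 0.0
```

```bash
python3 - <<'E'
from plan import *
for _ in range(5): get_image('wrist')
plan([(.6213,.027,.087,100.9)])
E
```

```text
from [0.6189 0.0258 0.1936] 100.8 F [-0.3  2.  -0.1] w 64.3
[0.7, 2.6, 106.6, -0.1]
--
```

>>> arm_command(motion=[[64,1,3,25,0],[64,1,3,55,0],[64,1,3,85,0],[64,1,3,105,0],[64,1,3,107,0]])

```text
time: 23.28
position: [0.6183, 0.0297, 0.0829]
tool_rot: [-1.993, -2.419, 0.009]
ft_force: [-0.9, 0.8, -0.0]
grip_width: 0.735
grip_force: 0.0
```

>>> arm_command(motion=[[64,0,0,0,0],[28,0,0,0,0],[28,0,0,0,0],[28,0,0,0,0],[28,0,0,0,0]])

```text
time: 23.7
position: [0.6233, 0.0271, 0.0897]
tool_rot: [2.001, 2.42, 0.003]
ft_force: [-0.5, 0.6, -0.2]
grip_width: 0.515
grip_force: 0.0
```

>>> arm_command(motion=[[28,0,0,0,0],[28,0,0,0,0]])

```text
time: 23.87
position: [0.6231, 0.027, 0.0894]
tool_rot: [2.001, 2.421, 0.003]
ft_force: [-0.9, -0.0, 5.1]
grip_width: 0.47
grip_force: 24.9
```

```bash
python3 - <<'E'
from plan import *
st()
E
```

```text
t23.87 pos [0.6231 0.027  0.0894] M [[-0.188, 0.982, 0.002], [0.982, 0.188, 0.001], [0.0, 0.002, -1.0]] w 0.47 F [-0.9 -0.   5.1] q [-0.52  0.41  0.54  1.71 -0.24  1.09  0.28]
```

>>> arm_command(motion=[[28,0,0,0,0],[28,0,0,-30,0],[28,0,0,-65,0],[28,0,0,-105,0],[28,0,0,-145,0]])

```text
time: 24.28
position: [0.6215, 0.0268, 0.2338]
tool_rot: [-2.001, -2.42, 0.003]
ft_force: [0.7, 1.4, -1.6]
grip_width: 0.471
grip_force: 24.7
```

```bash
python3 - <<'E'
from plan import *
get_image('wrist');get_image('wrist')
plan([(.468,.325,.22,94.2),(.468,.325,.13,94.2)])
E
```

```text
from [0.6262 0.0264 0.2407] 100.8 F [ 0.3 -1.1 -1.2] w 40.7
[161.5, -49.7, 10.3, 3.3]
[158.4, -58.9, 10.3, 3.3]
--
[0.0, 0.0, 90.0, -0.0]
--
```

>>> arm_command(motion=[[28,33,-10,2,1],[28,70,-22,4,2],[28,108,-34,7,3],[28,142,-44,10,3.3],[28,161,-50,10,3.3]])

```text
time: 24.8
position: [0.5396, 0.1805, 0.2212]
tool_rot: [-2.062, -2.365, 0.002]
ft_force: [-0.1, 0.5, -1.5]
grip_width: 0.472
grip_force: 24.7
```

>>> arm_command(motion=[[28,38,-14,2,1],[28,76,-28,4,2],[28,112,-42,7,3],[28,142,-53,10,3.3],[28,158,-59,10,3.3]])

```text
time: 25.22
position: [0.4597, 0.3289, 0.2112]
tool_rot: [-2.129, -2.306, 0.003]
ft_force: [-0.6, 0.5, -0.8]
grip_width: 0.468
grip_force: 24.7
```

>>> arm_command(motion=[[28,0,0,25,0],[28,0,0,50,0],[28,0,0,75,0],[28,0,0,90,0],[28,0,0,90,0]])

```text
time: 25.63
position: [0.4609, 0.3223, 0.1183]
tool_rot: [-2.137, -2.301, 0.014]
ft_force: [-1.5, -0.8, -1.5]
grip_width: 0.467
grip_force: 24.7
```

```bash
python3 - <<'E'
from plan import *
for _ in range(4): get_image('wrist')
plan([(.468,.325,.088,94.2)])
E
```

```text
from [0.4646 0.3249 0.1244] 94.2 F [-0.1  0.5 -0.5] w 40.6
[-0.2, 3.4, 36.4, 0.0]
--
```

>>> arm_command(motion=[[28,0,3,10,0],[28,0,3,20,0],[28,0,3,30,0],[28,0,3,35,0],[28,0,3,36,0]])

```text
time: 26.25
position: [0.4664, 0.3245, 0.0872]
tool_rot: [-2.137, -2.301, 0.002]
ft_force: [-3.2, -1.9, 10.3]
grip_width: 0.466
grip_force: 26.0
```

>>> arm_command(motion=[[28,0,0,0,0],[28,0,0,1,0],[62,0,0,1,0],[62,0,0,1,0],[62,0,0,1,0]])

```text
time: 26.67
position: [0.4669, 0.3248, 0.086]
tool_rot: [-2.138, -2.302, -0.0]
ft_force: [-0.3, -0.6, 0.4]
grip_width: 0.614
grip_force: 0.0
```

>>> arm_command(motion=[[62,0,0,1,0],[62,0,0,-20,0],[62,0,0,-60,0],[62,0,0,-100,0],[62,0,0,-120,0]])

```text
time: 27.08
position: [0.4685, 0.3257, 0.2107]
tool_rot: [2.138, 2.301, 0.009]
ft_force: [0.6, 0.8, 0.8]
grip_width: 0.707
grip_force: 0.0
```

```bash
python3 - <<'E'
from plan import *
get_image('wrist');get_image('wrist')
plan([(.6311,-.0254,.2,100.9),(.6311,-.0254,.096,100.9)])
E
```

```text
from [0.4692 0.3263 0.2109] 94.2 F [ 1.1 -0.2 -1.1] w 61.9
[-181.4, 67.8, 5.4, -3.3]
[-185.0, 57.1, 5.4, -3.3]
--
[0.0, 0.0, 104.0, -0.0]
--
```

>>> arm_command(motion=[[64,-36,13,1,-1],[64,-73,27,2,-2],[64,-110,41,4,-3],[64,-147,55,5,-3.3],[64,-181,68,5,-3.3]])

```text
time: 27.6
position: [0.548, 0.1467, 0.1997]
tool_rot: [-2.071, -2.362, 0.003]
ft_force: [2.1, -0.7, 0.1]
grip_width: 0.732
grip_force: 0.0
```

>>> arm_command(motion=[[64,-37,11,1,-1],[64,-75,23,2,-2],[64,-112,35,4,-3],[64,-150,46,5,-3.3],[64,-185,57,5,-3.3]])

```text
time: 28.02
position: [0.6285, -0.0291, 0.1944]
tool_rot: [-2.001, -2.42, 0.003]
ft_force: [0.7, 0.3, -0.3]
grip_width: 0.737
grip_force: 0.0
```

```bash
python3 - <<'E'
from plan import *
for _ in range(5): get_image('wrist')
plan([(.6311,-.0254,.096,100.9)])
E
```

```text
from [ 0.6282 -0.0262  0.1947] 100.8 F [ 0.3 -0.   0.5] w 64.0
[0.2, 3.0, 98.7, -0.1]
--
```

>>> arm_command(motion=[[64,0,3,25,0],[64,0,3,50,0],[64,0,3,78,0],[64,0,3,97,0],[64,0,3,99,0]])

```text
time: 28.68
position: [0.6282, -0.023, 0.0923]
tool_rot: [-1.993, -2.419, 0.007]
ft_force: [-1.0, 0.5, -0.3]
grip_width: 0.736
grip_force: 0.0
```

>>> arm_command(motion=[[64,0,0,0,0],[28,0,0,0,0],[28,0,0,0,0],[28,0,0,0,0],[28,0,0,0,0]])

```text
time: 29.1
position: [0.6326, -0.026, 0.0986]
tool_rot: [2.001, 2.42, 0.003]
ft_force: [0.3, 0.9, 0.1]
grip_width: 0.515
grip_force: 0.1
```

>>> arm_command(motion=[[28,0,0,0,0],[28,0,0,0,0]])

```text
time: 29.27
position: [0.6327, -0.0261, 0.0985]
tool_rot: [2.001, 2.42, 0.003]
ft_force: [0.3, -0.2, 3.5]
grip_width: 0.504
grip_force: 25.0
```

>>> arm_command(motion=[[28,0,0,0,0],[28,0,0,-30,0],[28,0,0,-65,0],[28,0,0,-105,0],[28,0,0,-140,0]])

```text
time: 29.68
position: [0.6311, -0.0263, 0.2385]
tool_rot: [-2.002, -2.42, 0.001]
ft_force: [1.2, -0.1, -0.5]
grip_width: 0.502
grip_force: 25.0
```

```bash
python3 - <<'E'
from plan import *
get_image('wrist');get_image('wrist')
plan([(.4724,.2652,.22,94.2),(.4724,.2652,.13,94.2)])
E
```

```text
from [ 0.6348 -0.027   0.2438] 100.8 F [ 0.8  0.3 -1.1] w 43.3
[158.7, -52.4, 11.9, 3.3]
[155.4, -61.4, 11.9, 3.3]
--
[0.0, 0.0, 90.0, -0.0]
--
```

>>> arm_command(motion=[[28,33,-11,2,1],[28,70,-23,4,2],[28,107,-35,8,3],[28,140,-46,12,3.3],[28,159,-52,12,3.3]])

```text
time: 30.2
position: [0.5472, 0.1248, 0.2229]
tool_rot: [-2.062, -2.364, 0.003]
ft_force: [-0.6, 0.3, -0.8]
grip_width: 0.498
grip_force: 25.0
```

>>> arm_command(motion=[[28,37,-15,2,1],[28,74,-29,4,2],[28,110,-43,8,3],[28,140,-55,12,3.3],[28,155,-61,12,3.3]])

```text
time: 30.62
position: [0.4656, 0.2703, 0.211]
tool_rot: [-2.129, -2.306, 0.005]
ft_force: [-1.0, -0.7, -1.5]
grip_width: 0.5
grip_force: 25.0
```

>>> arm_command(motion=[[28,0,0,25,0],[28,0,0,50,0],[28,0,0,75,0],[28,0,0,90,0],[28,0,0,90,0]])

```text
time: 31.03
position: [0.4667, 0.2639, 0.1184]
tool_rot: [-2.137, -2.301, 0.014]
ft_force: [-1.1, -0.1, -1.1]
grip_width: 0.502
grip_force: 25.0
```

```bash
python3 - <<'E'
from plan import *
for _ in range(4): get_image('wrist')
plan([(.4724,.2652,.097,94.2)])
E
```

```text
from [0.4707 0.2662 0.1243] 94.2 F [-0.1  1.2 -1. ] w 43.6
[-1.2, 1.7, 27.3, 0.0]
--
```

>>> arm_command(motion=[[28,-1,2,8,0],[28,-1,2,16,0],[28,-1,2,23,0],[28,-1,2,27,0],[28,-1,2,27,0]])

```text
time: 31.65
position: [0.4723, 0.2651, 0.0962]
tool_rot: [-2.138, -2.302, -0.0]
ft_force: [-0.6, 0.4, 1.3]
grip_width: 0.499
grip_force: 25.0
```

>>> arm_command(motion=[[28,0,0,0,0],[28,0,0,1,0],[64,0,0,1,0],[64,0,0,1,0],[64,0,0,1,0]])

```text
time: 32.07
position: [0.4719, 0.2651, 0.095]
tool_rot: [-2.138, -2.302, 0.0]
ft_force: [0.1, 0.3, 0.8]
grip_width: 0.651
grip_force: 0.0
```

>>> arm_command(motion=[[64,0,0,1,0],[64,0,0,-20,0],[64,0,0,-60,0],[64,0,0,-100,0],[64,0,0,-130,0]])

```text
time: 32.48
position: [0.4725, 0.2652, 0.228]
tool_rot: [2.138, 2.302, 0.003]
ft_force: [1.3, 1.1, 0.2]
grip_width: 0.733
grip_force: 0.0
```

>>> arm_command(motion=[[64,-40,0,0,0],[64,-80,0,0,0],[64,-120,0,0,0],[64,-150,0,0,0],[64,-150,0,0,0]])

```text
time: 32.9
position: [0.4839, 0.1076, 0.2254]
tool_rot: [2.149, 2.29, -0.001]
ft_force: [0.5, -0.4, -0.9]
grip_width: 0.736
grip_force: 0.0
```

```bash
python3 - <<'E'
from plan import *
from m import rect
for _ in range(3): get_image('wrist')
st()
snap('top','t12');snap('scene','s12')
for f in('t12','s12'):
    p,W=cloud(f); c=cv2.cvtColor(p,cv2.COLOR_RGB2HSV).astype(int);z=W[...,2]
    tan=(c[...,0]<25)&(c[...,1]>60)&(c[...,2]>90)&(z>.013)&(z<.04)&(np.hypot(W[...,0]-.489,W[...,1]+.341)<.11)
    if tan.sum()>20: rect(W[tan],'rod')
    red=((c[...,0]<6)|(c[...,0]>174))&(c[...,1]>150)&(z>.088)&(z<.102)&(W[...,0]<.53)&(W[...,0]>.4)&(abs(W[...,1])<.06)
    if red.sum()>9: rect(W[red],'grip')
    for lo,hi in ((.3,.36),):
        pass
    m=(z>.088)&(z<.118)&(abs(W[...,0]-.468)<.07)&(abs(W[...,1]-.325)<.12); nl,lab,stt,cen=cv2.connectedComponentsWithStats(m.astype(np.uint8))
    for i in range(1,nl):
        if stt[i,4]>40: q=W[lab==i]; (cx,cy),r=cv2.minEnclosingCircle((q[:,:2]*1000).astype(np.float32)); print('jar',round(cx),round(cy),round(r,1),np.percentile(q[:,2],[50,95]).round(4))
a=cv2.imread('pics/t12.png')[130:310,90:450]; cv2.imwrite('pics/f.png',np.vstack([cv2.resize(a,(600,300)),cv2.resize(cv2.imread('pics/s12.png')[140:350,60:430],(600,300))]))
E
```

```text
t33.05 pos [0.483  0.1159 0.2251] M [[-0.073, 0.997, -0.0], [0.997, 0.073, 0.001], [0.001, -0.0, -1.0]] w 0.737 F [ 0.5  0.7 -0.2] q [-0.82 -0.02  0.53  1.86  0.01  1.3  -0.22]
rod 272 c [ 502.6 -341. ] sz [ 22.4 120.9] ang 20.6 z [0.0173 0.0254 0.031 ]
grip 51 c [484.5 -26.6] sz [20.1 14.9] ang 0.4 z [0.0911 0.0953 0.0978]
jar 471 266 22.1 [0.1116 0.1155]
jar 465 323 20.8 [0.1018 0.1061]
jar 461 384 23.1 [0.1116 0.1155]
rod 271 c [ 504.2 -338.6] sz [ 25.4 116.9] ang 21.8 z [0.0177 0.0254 0.0302]
grip 30 c [486.2 -26. ] sz [18.7  7.5] ang 18.6 z [0.0904 0.0939 0.0978]
```

View pics/f.png

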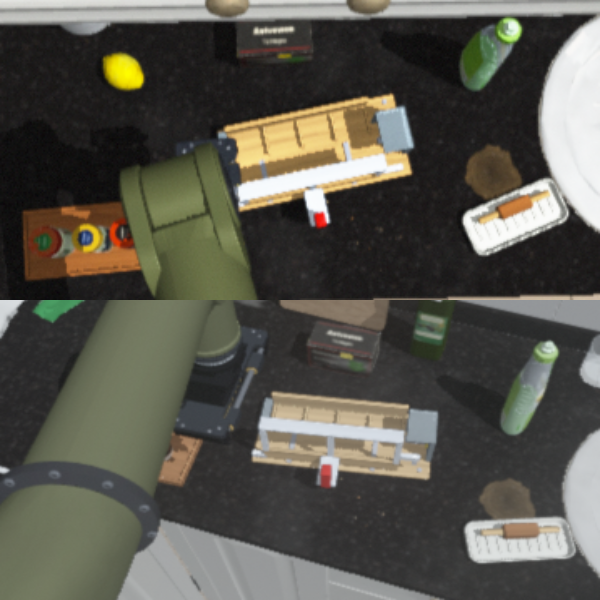

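The jars stand in a row in the tray, at (47,242), (88,238) and (122,235) in the upper crop. The jaw is open with its grip at (318,217), and the soap, lemon and tea box are where they were. The rod has been knocked about 14 mm crosswise in the dish (516,206), but it is level and within the 25 mm limit, and the arm is clear. I'm handing in.

```bash
python3 -c "
from bench import close_job; print(close_job())"
```

```text
the job is handed in; nothing more can be done
None
```

The job is handed in, with no verdict shown: the latch was released with the rod, the jaw is fully open, all three jars stand upright in the tray, and the rod lies level in the dish (knocked about 14 mm off centre, within the 25 mm limit).

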